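# Show a hanger bolt's tip to the goods-in inspection camera

### The job

Pull the bolt with the flat plate head out of its tube in the sample rack and hold it up in the air to the inspection camera: its tip pointing straight into the lens, centred on the camera's line of sight, about 60 mm from the glass. Do not touch the camera, and leave the other two bolts, the carton and the tape roll where they are. Finish while holding the bolt there, steady, in the gripper: do not put it down or let go.

Things in the scene. Friction and masses are not known exactly. Their poses are not given: they have to be found in the camera images.
- rack: Sample rack, fixed: dark base 75 x 290 x 12 mm with three upright grey tubes in a row at y = -105, 0, +105 mm. Tubes 32 mm outside, 19 mm bore, rims 110 mm above the bench. One bolt in each tube, in any order, hanging upright by its flange on the rim, 95 mm of shank inside. Origin: centre of the underside; z up.
- plate_mid (a point): The bolt to present: steel, 170 mm long, about 0.2 kg, flat plate head with two dark holes. This point: plate centre, 160 mm above the bench at the start. Plate 36 mm wide (x), 10 thick (y), 50 tall (z, along the bolt, away from the tip), turned any way about vertical; clear of the rim by 25 mm. Flange 28 mm across, underside 50 mm below this point.
- bolt_tip (a point): Tip of the same bolt: centre of the flat lower end of its round 12 mm threaded shank, 145 mm from the plate centre along -z. Same axes as plate_mid: z points from the tip up the bolt to the plate.
- eye_mid (a point): Bystander: a bolt of the same shank and flange with a round ring head (eye 43 mm across, of 9 mm bar). This point is the centre of the ring, 156 mm above the bench.
- hex_mid (a point): Bystander: a bolt of the same shank and flange with a short thick hexagonal head, 26 mm across and 28 mm tall. This point is the centre of the head, 147 mm above the bench.
- camera: Inspection camera, fixed: aluminium base 130 x 110 x 12 mm (x = -60 to +70 mm), two cheeks and a black head with a round lens (48 mm across) that looks up and towards its front (-x), 30 degrees from vertical. 140 mm tall in all. Lens glass centre at x = -20, y = 0, z = 125 mm. Origin: under the base; z up.
- view_point (a point): Point in the air on the camera's line of sight, 60 mm in front of the lens glass, 177 mm above the bench: where the bolt's tip belongs. Its z axis runs along the line of sight, from the lens outwards and up, 30 degrees from vertical; the bolt should lie along it, plate end farther out. The turn about this axis does not matter.
- carton_mid (a point): Bystander: closed cardboard carton 70 x 100 x 50 mm; its centre.
- tape_mid (a point): Bystander: roll of brown tape lying flat, 84 mm across, 45 mm tall; its centre.
Things that resemble listed ones, but are neither listed nor needed, are in the scene too. What is shaped like the part that bears plate_mid but blue or yellow is not meant. Several things look just like the camera: the one meant starts farthest to the robot's left.

How it is judged (in metres and radians):
On the way:
1. the plate-head bolt is drawn clear of the rack (height (world z) of bolt_tip above 0.115 m and contact force between plate_bolt and rack below 0.1 N), for 0.1 s.
At the end, for the whole second after the job is handed in: The gripper holds the bolt still in the air, tip within 20 mm of the point 60 mm in front of the lens, axis within 0.2 rad of the line of sight, tip towards the lens, touching neither camera nor rack; the other bolts moved under 20 mm, carton and tape under 30 mm (distance between bolt_tip and view_point below 0.02 m and angle between the z axis of bolt_tip and the z axis of view_point, either way round below 0.2 rad and z of plate_mid in the frame of view_point above 0.1 m and height (world z) of bolt_tip above 0.14 m and linear speed of plate_bolt below 0.03 m/s and contact force between plate_bolt and the fingers above 1 N and contact force between plate_bolt and camera below 0.1 N and contact force between plate_bolt and rack below 0.1 N and distance of each of eye_mid, hex_mid from where it was at the start of the episode below 0.02 m and distance of each of carton_mid, tape_mid from where it was at the start of the episode below 0.03 m); the arm keeps its last pose, push and grip.
It fails at once if the camera is touched (over 2 N) (contact force between camera and anything else above 2 N).
It fails at once if another bolt is pulled out or knocked (distance of any of eye_mid, hex_mid from where it was at the start of the episode above 0.02 m).
It fails at once if the carton or the tape is pushed away (distance of any of carton_mid, tape_mid from where it was at the start of the episode above 0.03 m).
It also fails if it takes over 32 s, if anything falls off the work surface, if the arm or the gripper's body presses on something with over 40 N, if the wrist force passes 120 N, or if a joint passes its speed limit or range.

### The arm

A 6-joint arm with a two-finger parallel gripper is mounted at the origin on the work surface. World frame = base frame: x ahead of the robot, y to its left, z up, the work surface at z = 0. Lengths are in m, angles in degrees, forces in N, time in s.
With the tool pointing down it reaches from about 0.4 to 0.825 m from the base axis. Payload 7 kg.
Tool frame: the origin (TCP) lies on the centre line of the jaws, within the pads' length; the fingertips stand 8 mm ahead of it and the grasp point (between the pads) lies 11 mm behind it (r.tcp_to_tips is the distance from the TCP to the fingertips, in m); z points along the fingers, y is the direction in which the jaws open and shut (so a half turn about z gives the same grasp; the last joint's range is limited). The gripper opens to 88 mm and grips with 3 to 60 N. Pads are 19 mm wide; open, the fingers measure 130 mm over their backs; the gripper's body (78 mm by 193 mm) begins 47 mm behind the grasp point.
Start: joints at [81.423, 20.546, 0.682, 0, -70.136, -16.507], TCP at [0.286, 0.611, 0.235] pointing down, gripper open.
Joint ranges: [-176.03, 176.03], [-82.01, 121.73], [-58.28, 71.71], [-173.87, 95.51], [-174.79, -0.11], [-173.66, 173.66]. Speed limits (degrees/s): [136.94, 136.94, 172.46, 180, 180, 180].

### API

Orientations are given as [roll, pitch, yaw] about the fixed x, y, z axes, in that order (R = Rz(yaw) Ry(pitch) Rx(roll)).
In Python, from plant import r gives the robot as it stands.
- The arm moves only by the tool drive_tool, never from a script. Its argument "plan" is text: rows parted by semicolons, each of 4 numbers parted by spaces: the shift along the tool's x, y, z in cm, then the turn about the tool's z in rad. A call has 1 to 8 rows; each row is the pose to reach, as a shift and turn from the pose commanded when the call began, along the tool's axes at that moment; what a row does not reach only later rows make up. A row lasts 1/8 s, in which the tool goes at most 62.5 mm and 10.7 degrees, less where a joint would pass 70% of its speed; a pose out of reach is approached as far as the arm can. A call with a gripper value outside its range is refused whole. "fingers" is the closure, from -1 (fully open) to 1 (shut), set as the call begins (left out, the last holds). The fingers move at their own pace and stop on an object; "squeeze" is the grip in N (left out, the last holds). Time passes only in rows, so rows that repeat a pose let the fingers close. It gives the time, the measured TCP pose, the force and the opening at its end, in the units of the state.
- r.get_state(): the state, without advancing time (a new reading comes with each control period).
- r.capture(name): name is "side" or "top"; returns a dict with "frame" (400x640x3 uint8, red, green, blue), "fovy" (degrees; the focal length in pixels is half the picture's height over the tangent of half this angle, whatever the lens; pixels are square), "cx", "cy" (the principal point, pixels), "rvec" (rotation vector, rad) and "tvec" (3), from world to camera coordinates, as OpenCV has them. Camera axes: x right, y down, z forward; pixel columns grow to the right and rows downward; lengths in m; the calibration is good to about 2 mm. A picture is of the moment at which its call begins. There is no depth.
- r.close_job(): hands the job in, once; it reports no verdict.
The state is a dict: "time_s": time; "joints": joint angles; "qd": joint speeds; "joint_torque": joint torques, N m; "tcp_pos": TCP position; "eef_rot": TCP orientation; "contact_force": force on the tool from outside, world axes, zero at the start; "moment": the same for the moment, N m; "gripper_width": finger opening in m.
Only numpy, scipy, OpenCV 4.12 (cv2) and the standard library are available. Lean on these libraries where they do the work, as an engineer would, in place of code of your own. Each camera call takes 0.05 s, during which the arm holds its last target. There are 200 camera calls.

## Working session

There is one attempt and no reset: what is moved stays moved. The work goes in short steps, Python scripts to look and compute and a tool call to move; the robot and the scene stay as the last step left them, time stands still between calls to the robot, and variables do not carry over. Pictures are saved under pics/ and viewed, about 8 in all and at most 12, crops included, and the job is handed in when it is done.

Besides the shell and the picture viewer there is one more tool, called after "Call:" in YAML: its name, and indented under it one key for each argument. drive_tool: Moves the arm, as the interface text tells. Its arguments: {"type":"object","properties":{"plan":{"type":"string"},"fingers":{"type":"number"},"squeeze":{"type":"number"}},"required":["plan"]}

```bash
mkdir -p pics; ls; cat > h.py <<'E'
import numpy as np, cv2, pickle
from plant import r
def cap(n,tag):
    c=r.capture(n); cv2.imwrite(f'pics/{tag}.png',c['frame'][:,:,::-1]); pickle.dump(c,open(f'pics/{tag}.pkl','wb')); return c
def load(tag): return pickle.load(open(f'pics/{tag}.pkl','rb'))
def K(c):
    f=200/np.tan(np.radians(c['fovy'])/2); return np.array([[f,0,c['cx']],[0,f,c['cy']],[0,0,1.]])
def ray(c,uv):
    R=cv2.Rodrigues(np.array(c['rvec'],float))[0]; t=np.array(c['tvec'],float).ravel()
    return -R.T@t, R.T@np.linalg.inv(K(c))@np.array([uv[0],uv[1],1.])
def onz(c,uv,z):
    o,d=ray(c,uv); return o+d*(z-o[2])/d[2]
def proj(c,P):
    return cv2.projectPoints(np.atleast_2d(np.array(P,float)),np.array(c['rvec'],float),np.array(c['tvec'],float),K(c),None)[0][:,0]
def tri(c1,u1,c2,u2):
    o1,d1=ray(c1,u1);o2,d2=ray(c2,u2); s=np.linalg.lstsq(np.c_[d1,-d2],o2-o1,rcond=None)[0]
    a,b=o1+d1*s[0],o2+d2*s[1]; return (a+b)/2,np.linalg.norm(a-b)
E
python3 - <<'E'
from h import *
a=cap('side','s0');b=cap('top','t0')
for c in(a,b): print(c['fovy'],c['cx'],c['cy'],ray(c,(320,200)), [k for k in c])
print(r.get_state())
E
```

```text
pics
52.57966299425375 323.60504816451544 200.54116422389365 (array([ 0.10483129, -0.87464949,  0.68637259]), array([ 0.37626457,  0.7853273 , -0.49169817])) ['frame', 'fovy', 'cx', 'cy', 'rvec', 'tvec']
57.80118573470502 324.9961732834588 201.4930360536733 (array([0.38938183, 0.04591713, 1.20159316]), array([ 0.13750387,  0.01707417, -0.99045864])) ['frame', 'fovy', 'cx', 'cy', 'rvec', 'tvec']
{'time_s': 0.1, 'joints': array([ 8.14242563e+01,  2.05881512e+01,  6.40527902e-01, -1.66308311e-02,
       -7.01372271e+01, -1.65071177e+01]), 'qd': array([ 0.02604906, -0.16970523,  0.03834539,  0.01942413,  0.08377274,
        0.07334668]), 'joint_torque': array([-2.51758735e-03, -5.84165597e+01,  2.93752170e+01,  7.01573029e+00,
        1.01383415e-02, -3.96542362e-05]), 'tcp_pos': array([0.28600005, 0.61095407, 0.23372203]), 'eef_rot': array([ 1.79914204e+02, -9.12039810e-03, -2.50885168e+01]), 'contact_force': array([ 0.85171614, -0.26801802, -0.90424752]), 'moment': array([-0.02967646,  0.01468767,  0.00083256]), 'gripper_width': 0.0876986457041607}
```

View pics/s0.png

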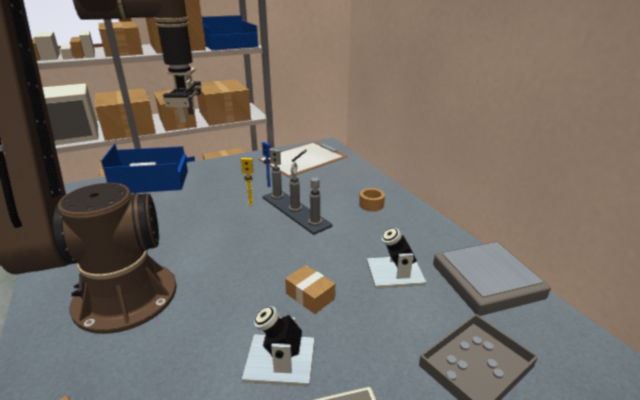

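View pics/t0.png

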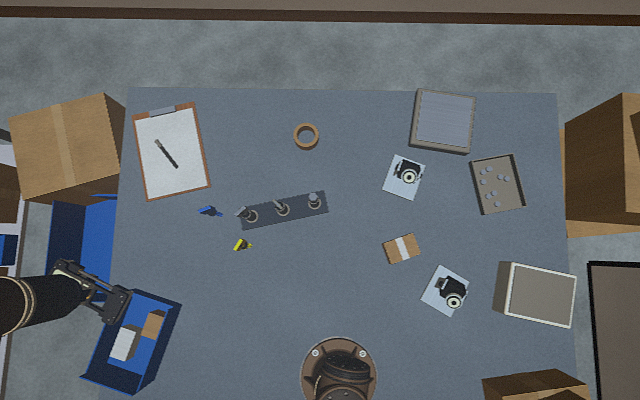

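Cameras: (403,175) and (446,290) in top view; the one further left (+y) is (403,175). For the bolt, the candidates are side view (276,160) grey plate in the rack, (248,170) yellow, (267,152) blue, (294,172) ring and (315,185) hex. By description it's the grey one at (276,160). Next is a close crop to check.

```bash
python3 - <<'E'
from h import *
s=cv2.imread('pics/s0.png');t=cv2.imread('pics/t0.png')
a=cv2.resize(s[130:240,235:345],(400,400),interpolation=3);b=cv2.resize(t[175:255,190:340],(750,400),interpolation=3)
c=cv2.resize(t[145:205,375:435],(400,400),interpolation=3);d=cv2.resize(s[215:295,355:435],(400,400),interpolation=3)
cv2.imwrite('pics/crop0.png',np.vstack([cv2.resize(np.hstack([a,d]),(560,280)),cv2.resize(b,(560,299))]))
cv2.imwrite('pics/cam0.png',c)
c=load('t0')
for uv,z in [((250,216),.11),((282,209.5),.11),((316,203),.11),((236,206),0.012),((328,202),.012)]: print(onz(c,uv,z))
E
```

```text
[0.48889356 0.27561488 0.11      ]
[0.51012265 0.17943406 0.11      ]
[0.53154115 0.07673172 0.11      ]
[0.53031906 0.34398768 0.012     ]
[0.54824108 0.03981191 0.012     ]
```

View pics/crop0.png

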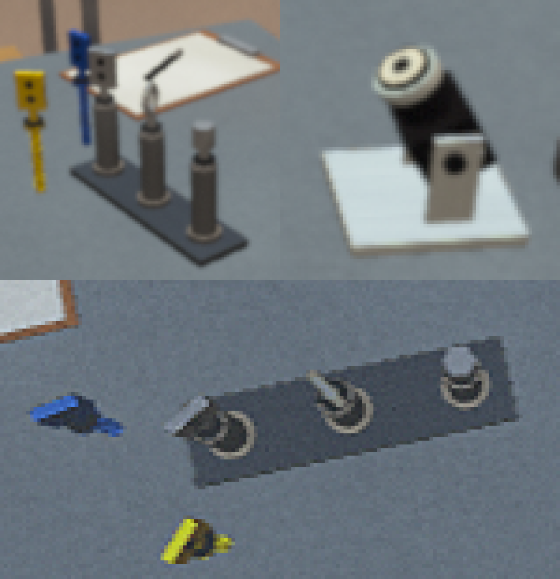

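View pics/cam0.png

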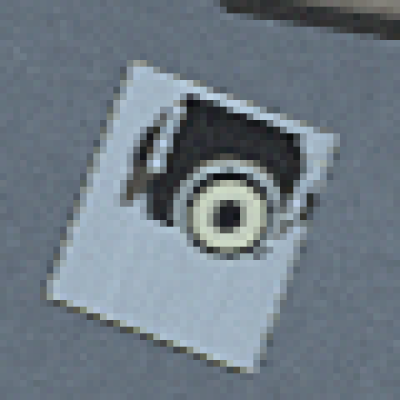

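Views show: the rack's left tube (top ≈(250,216), side (276,165)) carries the grey plate with two holes. The middle tube is the ring and the right one the hex. The blue and yellow copies stand beside the rack. The camera meant is at top (409,176), lens facing the robot. The tool only turns about its own z, so the 30° tilt must come from pivoting the bolt in the pads against something fixed, such as the tube's outside.

```bash
python3 - <<'E'
from h import *
c=load('t0');s=load('s0')
# camera base
q=np.array([(133,62),(338,135),(255,372),(48,297)])/6.667+[375,145]-0.4
P=np.array([onz(c,u,.012) for u in q]); print(P.round(4)); TL,TR,BR,BL=P
print('len',[np.linalg.norm(a-b).round(4) for a,b in((TL,BL),(TR,BR),(TL,TR),(BL,BR))])
xd=(TL+TR-BL-BR);xd/=np.linalg.norm(xd); cen=P.mean(0); org=cen-xd*.005; org[2]=0
lens=org-xd*.02+[0,0,.125]; print('xd',xd,'org',org,'lens',lens)
lu=np.array([228,213])/6.667+[375,145]-.4; print('lens from pixel',onz(c,lu,.125), proj(c,lens),lu, proj(s,lens))
# rack
k=560/150
q=np.array([(500,338),(519,418),(198,487)])/k+[190,175]-.4
R=np.array([onz(c,u,.012) for u in q]);print(R.round(4),np.linalg.norm(R[0]-R[1]),np.linalg.norm(R[1]-R[2]))
rc=(R[0]+R[2])/2; ya=R[2]-R[1];ya/=np.linalg.norm(ya);print('rack',rc,ya,[ (rc+ya*d).round(4) for d in(-.105,0,.105)])
for d in(-.105,0,.105): print(proj(c,[*(rc+ya*d)[:2],.11]),proj(s,[*(rc+ya*d)[:2],.11]))
# plate pixels, blue/yellow
b=rc+ya*.105
print('plate top proj',proj(c,[*b[:2],.185]),proj(s,[*b[:2],.16]))
a=cv2.resize(c['frame'][200:225,232:262],(600,500),interpolation=0)
d=cv2.resize(s['frame'][142:172,258:288],(500,500),interpolation=0)
cv2.imwrite('pics/z1.png',cv2.resize(np.hstack([a,d]),(790,359))[:,:,::-1])
hsv=cv2.cvtColor(c['frame'],cv2.COLOR_RGB2HSV); hs=cv2.cvtColor(s['frame'],cv2.COLOR_RGB2HSV)
y=np.argwhere((cv2.inRange(hsv[225:260,225:260],(20,150,80),(35,255,255))>0)); print('yellow top px',y.min(0)[::-1]+225,y.max(0)[::-1]+225)
print('yellow top/tip', onz(c,(238,243),.17),onz(c,(252,245),.0), tri(c,(238,242),s,(247,158)),tri(c,(251,245),s,(250,204)),'blue',tri(c,(203,210),s,(267,144)))
E
```

```text
[[ 0.7152 -0.1823  0.012 ]
 [ 0.679  -0.2851  0.012 ]
 [ 0.5578 -0.2412  0.012 ]
 [ 0.5941 -0.1386  0.012 ]]
len [np.float64(0.1288), np.float64(0.1289), np.float64(0.109), np.float64(0.1088)]
xd [ 0.94051761 -0.33974494  0.        ] org [ 0.6318292  -0.21010333  0.        ] lens [ 0.61301885 -0.20330843  0.125     ]
lens from pixel [ 0.61450833 -0.20296338  0.125     ] [[408.92016563 177.03342518]] [408.79829009 176.54840258] [[388.35781474 233.86474597]]
[[0.3419 0.0514 0.012 ]
 [0.2743 0.034  0.012 ]
 [0.2124 0.3075 0.012 ]] 0.06978330308530818 0.2804575865949365
rack [0.27716078 0.17945055 0.012     ] [-0.22062911  0.97535778  0.        ] [array([0.3003, 0.077 , 0.012 ]), array([0.2772, 0.1795, 0.012 ]), array([0.254 , 0.2819, 0.012 ])]
[[314.44830041 280.61762809]] [[233.70425384 214.02953461]]
[[279.53989659 288.0980017 ]] [[216.46293348 199.19187195]]
[[244.4501077  295.61724355]] [[201.19107729 186.0491053 ]]
plate top proj [[238.37064328 299.01485036]] [[198.80145152 171.31577852]]
yellow top px [234 239] [251 250]
yellow top/tip [0.40625717 0.29367118 0.17      ] [0.40319436 0.28806393 0.        ] (array([0.40857254, 0.29396475, 0.16993808]), np.float64(0.0010358109579425476)) (array([0.40274101, 0.29048496, 0.00477502]), np.float64(0.0007257804862323144)) blue (array([0.50465339, 0.39907392, 0.16311044]), np.float64(0.011099411548301607))
```

View pics/z1.png

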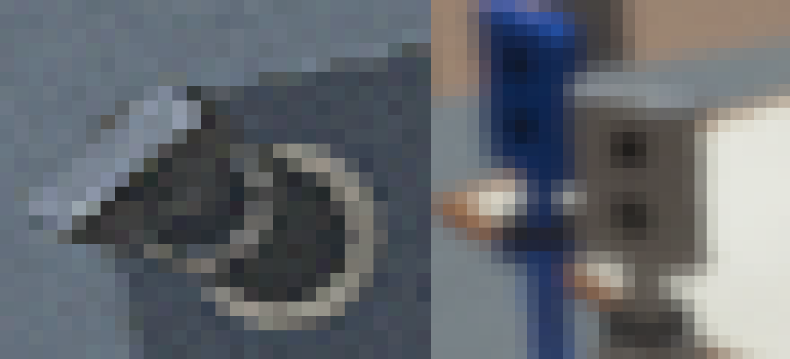

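```bash
python3 - <<'E'
from h import *
c=load('t0');s=load('s0')
k=560/150
q=(np.array([(500,338),(519,418),(198,487)])-[0,280])/k+[190,175]-.4
R=np.array([onz(c,u,.012) for u in q]);print(R.round(4),np.linalg.norm(R[0]-R[1]),np.linalg.norm(R[1]-R[2]))
rc=(R[0]+R[2])/2; ya=R[2]-R[1];ya/=np.linalg.norm(ya);print('rack',rc,ya,[ (rc+ya*d).round(4) for d in(-.105,0,.105)])
g=c['frame'].astype(int)[200:225,232:262].sum(2); m=(g>330).astype(np.uint8); m[:,:1]=0
n,l,st,ce=cv2.connectedComponentsWithStats(m,connectivity=4)
for i in range(1,n):
    if st[i,4]>15:
        p=np.argwhere(l==i)[:,::-1]+[232,200]; print(st[i],ce[i]+[232,200])
for uv in((239.8,211)),: print('plate top centre',onz(c,uv,.185))
A=onz(c,(232+45/14.36-.5,200+215/14.36-.5),.185);B=onz(c,(232+195/14.36-.5,200+105/14.36-.5),.185);print(A,B,np.linalg.norm(A-B),np.degrees(np.arctan2(*(B-A)[1::-1])))
print('rim circle', onz(c,(232+285/14.36-.5,200+238/14.36-.5),.11))
# side: plate top mid (635,88),bottom(640,265): px scale 500/30*.718=11.97
u=(258+(640-431)/11.97-.5,142+180/11.97-.5);print('plate mid tri', tri(c,(239.8,211),s,(258+(632-431)/11.97-.5,142+90/11.97-.5)),u)
E
```

```text
[[0.5878 0.0552 0.012 ]
 [0.5164 0.0373 0.012 ]
 [0.4513 0.3184 0.012 ]] 0.07363049744878299 0.2885393028087393
rack [0.51954918 0.18682854 0.012     ] [-0.22585019  0.97416205  0.        ] [array([0.5433, 0.0845, 0.012 ]), array([0.5195, 0.1868, 0.012 ]), array([0.4958, 0.2891, 0.012 ])]
[  1   0  29  25 276] [241.16304348 208.13768116]
[16 10 10 13 33] [254.03030303 216.78787879]
plate top centre [0.49577762 0.2892308  0.185     ]
[0.48572364 0.30333662 0.185     ] [0.5078981  0.27486043 0.185     ] 0.03609155540015516 -52.092044268885736
rim circle [0.48873098 0.27153113 0.11      ]
plate mid tri (array([0.49695178, 0.28832429, 0.18694558]), np.float64(0.0028922091179682014)) (274.96031746031747, 156.5375939849624)
```

Target pose for the grasp: bolt at (0.496, 0.289), plate's wide side along −52°. Moving above it.

Call:
drive_tool:
  plan: "2 1.2 0 0.03;6.5 4 0 0.09;12 7.4 0 0.17;17.5 10.9 0 0.26;23 14.3 0 0.34;28 17.4 0 0.41;31.5 19.5 0 0.46;32.7 20.3 0 0.47"
  fingers: -0.2
  squeeze: 20

```text
time_s: 1.1
tcp_pos: [0.4972, 0.2859, 0.2346]
eef_rot: [180.0, -0.0, -52.3]
contact_force: [-0.9, -0.5, -0.7]
gripper_width: 0.0523
```

```bash
python3 - <<'E'
from h import *
a=cap('side','s1');b=cap('top','t1');st=r.get_state()
print({k:st[k] for k in('time_s','tcp_pos','eef_rot','gripper_width','contact_force')})
y,R=np.radians(st['eef_rot'][2]),0
d=np.array([.4963,.2890])-st['tcp_pos'][:2];print('tool shift cm',100*d@[np.cos(y),np.sin(y)],100*d@[np.sin(y),-np.cos(y)])
A=cv2.resize(a['frame'][110:210,220:345],(750,600));cv2.imwrite('pics/z2.png',A[:,:,::-1])
E
```

```text
{'time_s': 1.2, 'tcp_pos': array([0.49672661, 0.28711002, 0.23451687]), 'eef_rot': array([ 1.79988096e+02,  4.09944845e-03, -5.21650298e+01]), 'gripper_width': 0.05261796501431428, 'contact_force': array([-0.61071824,  0.98222654,  0.39777297])}
tool shift cm -0.17543465007136763 -0.08223690635404093
```

View pics/z2.png

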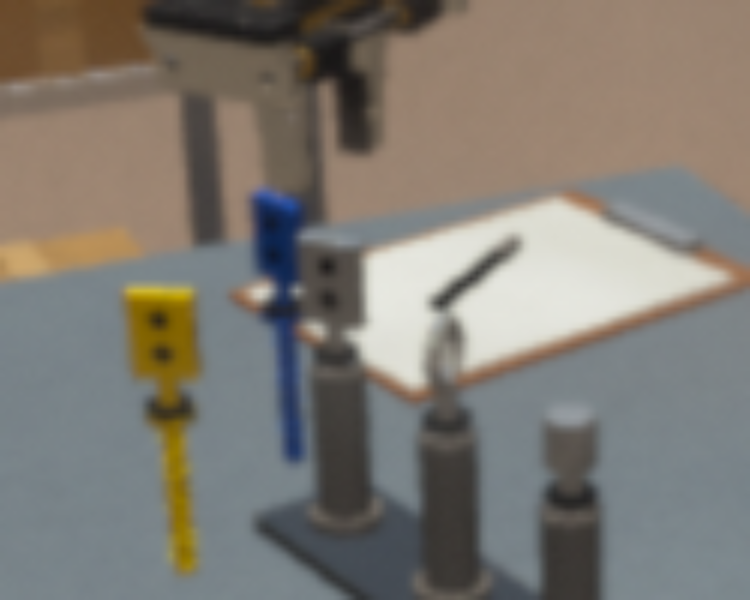

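The crop shows the fingers (290,170)/(360,110) straddling above the grey plate (332,275), jaws across its thickness. Going down, then closing.

Call:
drive_tool:
  plan: "-0.1 -0.1 1.5 0;-0.15 -0.1 4 0;-0.15 -0.1 6.5 0;-0.15 -0.1 8 0;-0.15 -0.1 8.4 0;-0.15 -0.1 8.4 0"

```text
time_s: 1.95
tcp_pos: [0.4962, 0.2911, 0.1507]
eef_rot: [-180.0, -0.0, -52.0]
contact_force: [-0.8, 0.3, 0.7]
gripper_width: 0.0527
```

Call:
drive_tool:
  plan: "0 0 0 0;0 0 0 0;0 0 0 0;0 0 0 0;0 0 0 0"
  fingers: 1
  squeeze: 20

```text
time_s: 2.58
tcp_pos: [0.4962, 0.2907, 0.1507]
eef_rot: [-180.0, 0.0, -52.0]
contact_force: [-5.0, -2.5, 0.6]
gripper_width: 0.0095
```

Call:
drive_tool:
  plan: "0 0 -0.5 0;0 0 -2 0;0 0 -4.5 0;0 0 -7.5 0;0 0 -10.5 0;0 0 -12.3 0;0 0 -12.8 0;0 0 -12.8 0"

```text
time_s: 3.58
tcp_pos: [0.4959, 0.2905, 0.2786]
eef_rot: [-180.0, 0.0, -52.0]
contact_force: [-0.6, 0.1, -2.4]
gripper_width: 0.0103
```

```bash
python3 - <<'E'
from h import *
a=cap('side','s2');b=cap('top','t2');st=r.get_state()
print({k:st[k] for k in('time_s','tcp_pos','eef_rot','gripper_width','contact_force')})
print(proj(a,[st['tcp_pos'],[.496,.289,.143],[.496,.289,.11]]))
A=cv2.resize(a['frame'][80:210,225:345],(554,600));cv2.imwrite('pics/z3.png',A[:,:,::-1])
E
```

```text
{'time_s': 3.675, 'tcp_pos': array([0.49569988, 0.29031015, 0.27768454]), 'eef_rot': array([ 1.79911865e+02,  2.24185496e-03, -5.20188745e+01]), 'gripper_width': 0.009638204638936831, 'contact_force': array([ 0.02408915,  0.54662436, -3.12281357])}
[[271.6248525  121.72452405]
 [274.24124618 161.53706105]
 [274.78908502 170.66622891]]
```

View pics/z3.png

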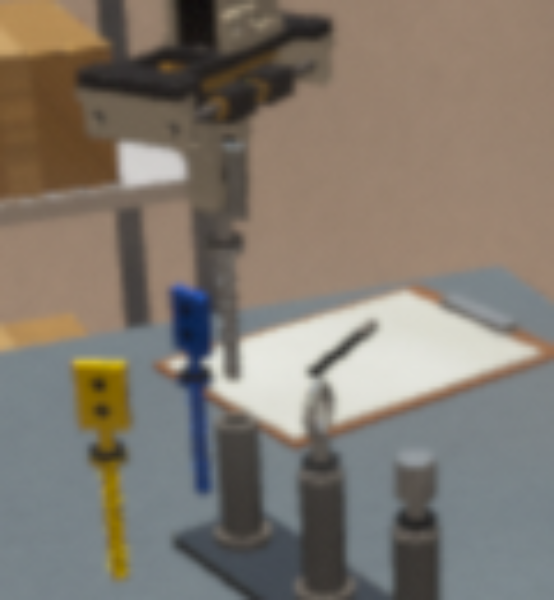

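Bolt is out and hanging straight, tip at (275,161), clear of the rim. Next: turn square to the rack row, on its far side.

Call:
drive_tool:
  plan: "0.5 -0.9 0 -0.08;1 -2 0 -0.24;1.5 -3 0 -0.42;1.77 -3.35 0 -0.6;1.77 -3.35 0 -0.78;1.77 -3.35 0 -0.95;1.77 -3.35 0 -1.1;1.77 -3.35 0 -1.134"

```text
time_s: 4.68
tcp_pos: [0.5332, 0.2971, 0.2775]
eef_rot: [180.0, 0.1, 13.0]
contact_force: [0.3, -0.6, -2.9]
gripper_width: 0.01
```

Call:
drive_tool:
  plan: "0 0 1 0;0 0 3 0;0 0 5.2 0;0 0 6.8 0;0 0 7.4 0;0 0 7.4 0"

```text
time_s: 5.42
tcp_pos: [0.5335, 0.2973, 0.2044]
eef_rot: [180.0, 0.0, 12.9]
contact_force: [0.1, 0.7, -1.8]
gripper_width: 0.0101
```

Call:
drive_tool:
  plan: "-0.5 0 0 0;-1 0 0 0;-1.5 0 0 0;-2 0 0 0;-2.5 0 0 0;-3 0 0 0;-3.5 0 0 0;-4 0 0 0"

```text
time_s: 6.42
tcp_pos: [0.4941, 0.2884, 0.2044]
eef_rot: [-180.0, -0.0, 13.0]
contact_force: [3.1, 0.9, -4.2]
gripper_width: 0.01
```

```bash
python3 - <<'E'
from h import *
a=cap('side','s3');b=cap('top','t3');st=r.get_state()
print({k:st[k] for k in('time_s','tcp_pos','eef_rot','gripper_width','contact_force','moment')})
A=cv2.resize(a['frame'][80:210,225:345],(554,600));cv2.imwrite('pics/z4.png',A[:,:,::-1])
E
```

```text
{'time_s': 6.525, 'tcp_pos': array([0.49381286, 0.2882447 , 0.20451789]), 'eef_rot': array([-1.79990963e+02,  2.22658821e-02,  1.29715524e+01]), 'gripper_width': 0.010559990587532027, 'contact_force': array([ 1.91219709,  0.20779163, -2.86653489]), 'moment': array([ 0.31029883, -0.7778079 , -0.00276048])}
```

View pics/z4.png

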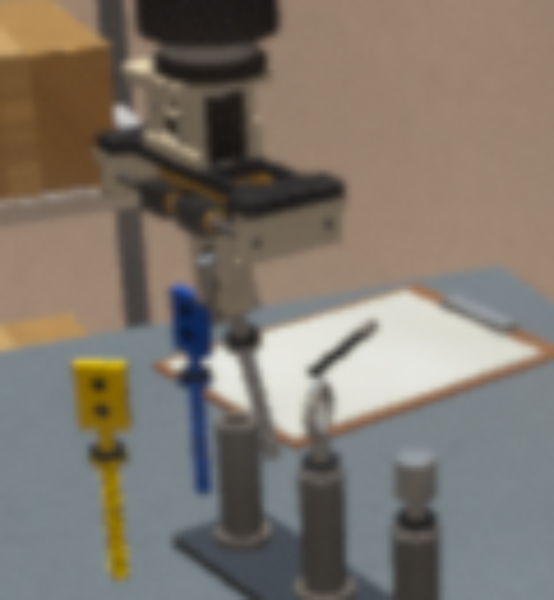

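The bolt is pivoting in the pads, with the shank against the tube's far side and the tip at crop (270,453). Continuing the tilt, then squeezing hard and lifting off.

Call:
drive_tool:
  plan: "-0.5 0 0 0;-1 0 0 0;-1.5 0 0 0;-2 0 0 0;-2.5 0 0 0;-3 0 0 0;-3.5 0 0 0;-3.9 0 0 0"

```text
time_s: 7.52
tcp_pos: [0.4561, 0.2795, 0.2047]
eef_rot: [-180.0, -0.0, 13.0]
contact_force: [4.1, 0.0, -2.3]
gripper_width: 0.01
```

Call:
drive_tool:
  plan: "0 0 0 0;0 0 0 0;0.4 0 0 0;0.8 0 -0.5 0;0.8 0 -2.5 0;0.8 0 -5 0;0.8 0 -7 0;0.8 0 -7.5 0"
  squeeze: 55

```text
time_s: 8.52
tcp_pos: [0.4647, 0.2816, 0.2807]
eef_rot: [-179.9, -0.1, 12.9]
contact_force: [-0.1, 0.2, -3.3]
gripper_width: 0.01
```

```bash
python3 - <<'E'
from h import *
a=cap('side','s4');b=cap('top','t4');st=r.get_state()
print({k:st[k] for k in('time_s','tcp_pos','eef_rot','gripper_width','contact_force','moment')})
A=cv2.resize(a['frame'][70:190,225:345],(560,560),interpolation=3);B=cv2.resize(b['frame'][170:270,220:320],(230,230));C=np.zeros((560,230,3),np.uint8);C[:230]=B
p=st['tcp_pos']+[0,0,.011]; print('side grasp',proj(a,p),'top',proj(b,p))
for th in(20,25,30,35):
    t=p+.145*np.array([np.sin(np.radians(th))*.974,np.sin(np.radians(th))*.226,-np.cos(np.radians(th))]);u=proj(a,t)[0];print(th,u,(u-[225,70])*4.667)
cv2.imwrite('pics/z5.png',np.hstack([A,C])[:,:,::-1])
E
```

```text
{'time_s': 8.625, 'tcp_pos': array([0.46417489, 0.28135156, 0.27944577]), 'eef_rot': array([-1.79985207e+02,  1.73204532e-02,  1.29458618e+01]), 'gripper_width': 0.009688829323993363, 'contact_force': array([-0.72188973,  0.1559431 , -2.10895149]), 'moment': array([-0.09207333,  0.08701271,  0.0072779 ])}
side grasp [[262.58462272 119.96536424]] top [[232.54340826 219.00624568]]
20 [278.42312727 157.13233567] [249.32573498 406.64661056]
25 [281.31968675 154.89624547] [262.84397807 396.21077763]
30 [284.06860535 152.4268226 ] [275.67318115 384.68598107]
35 [286.65480492 149.74030719] [287.74297454 372.14801363]
```

View pics/z5.png

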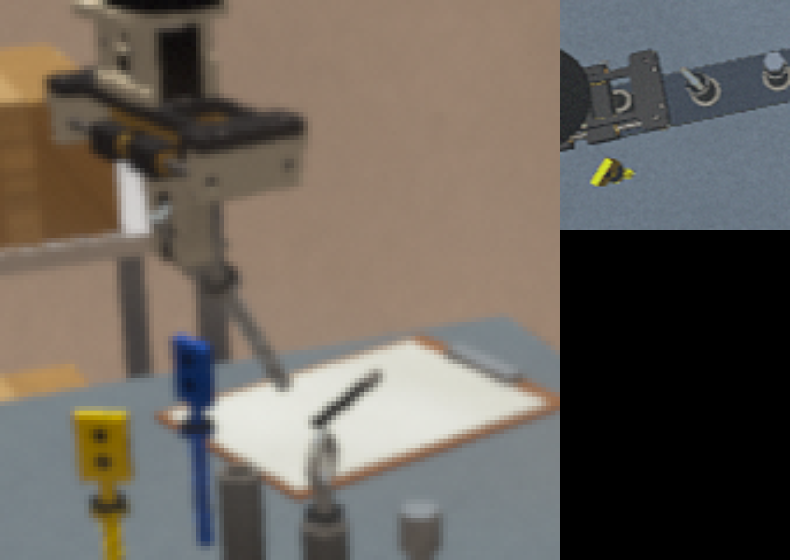

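The bolt is tilted about 31–32°, tip at crop (283,382). Now raise and carry it over to the camera.

Call:
drive_tool:
  plan: "0 0 -1.5 0;0 0 -4 0;0 0 -6.5 0;-0.3 2 -7.5 0;-1 6 -7.8 0;-1.8 11 -7.8 0;-2.6 16 -7.8 0;-3.4 21 -7.8 0"

```text
time_s: 9.62
tcp_pos: [0.4775, 0.0668, 0.3574]
eef_rot: [180.0, 0.0, 13.0]
contact_force: [1.1, 0.4, -2.2]
gripper_width: 0.0099
```

Call:
drive_tool:
  plan: "-0.4 4.8 0 0.06;-0.8 9.5 0 0.16;-1.1 14 0 0.26;-1.4 18.5 0 0.36;-1.65 21.5 0 0.45;-1.8 23.2 0 0.53;-1.8 23.8 0 0.573;-1.8 23.8 0 0.573"

```text
time_s: 10.62
tcp_pos: [0.5136, -0.1672, 0.3573]
eef_rot: [180.0, 0.0, -19.9]
contact_force: [0.9, -0.0, -2.6]
gripper_width: 0.0097
```

```bash
python3 - <<'E'
from h import *
a=cap('side','s5');b=cap('top','t5');st=r.get_state()
print({k:st[k] for k in('time_s','tcp_pos','eef_rot','gripper_width','contact_force','moment')})
p=st['tcp_pos']+[0,0,.011]; print('side grasp',proj(a,p)[0],'tip32',proj(a,p+[.9403*.0768,-.3404*.0768,-.123])[0],'top tip',proj(b,p+[.9403*.0768,-.3404*.0768,-.123])[0])
v=[.5853,-.193,.177];print(proj(a,v),proj(b,v))
A=a['frame'][140:290,300:440];cv2.imwrite('pics/z6.png',np.hstack([cv2.resize(A,(560,600),interpolation=3),cv2.resize(b['frame'][130:255,380:430],(230,575))[:, :].copy() if 0 else np.vstack([cv2.resize(b['frame'][130:230,360:440],(230,288)),np.zeros((312,230,3),np.uint8)])])[:,:,::-1])
E
```

```text
{'time_s': 10.725, 'tcp_pos': array([ 0.51380173, -0.16647254,  0.3575492 ]), 'eef_rot': array([-1.79992442e+02,  1.06106356e-02, -1.97822552e+01]), 'gripper_width': 0.010146719323918398, 'contact_force': array([ 0.93401817,  0.2548529 , -1.80664575]), 'moment': array([0.00998251, 0.06164932, 0.02674594])}
side grasp [349.39523146 142.0267942 ] tip32 [380.33282502 191.03891767] top tip [415.34518795 177.8443008 ]
[[378.04342633 216.45211009]] [[409.61538961 182.82421445]]
```

View pics/z6.png

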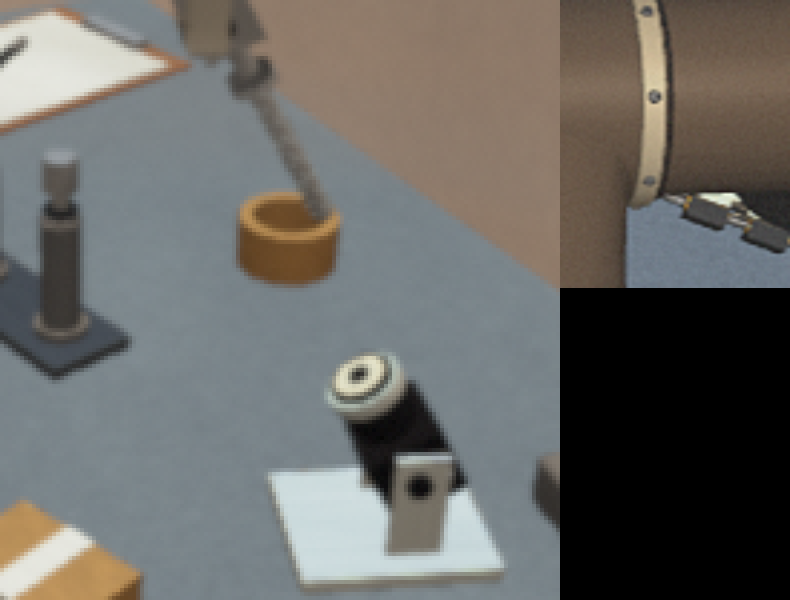

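```bash
python3 - <<'E'
from h import *
a=load('s5'); g=np.array([.5138,-.1668,.3685]); x=np.array([.9405,-.3397,0]); n=np.array([.3397,.9405,0])
def pl(u):
    o,d=ray(a,u); P=o+d*((g-o)@n)/(d@n); return P,np.array([(P-g)@x,P[2]-g[2]])*1000
# tip bottom centre & flange, then shank centreline points (crop px)
L=[pl((300+X/4-.4,140+Y/4-.4)) for X,Y in((320,213),(252,76),(300,170),(270,115))]
for P,q in L: print(P.round(4),q.round(1))
d=L[0][1]-L[1][1];print(np.linalg.norm(d),np.degrees(np.arctan2(d[0],-d[1]))); d=L[2][1]-L[3][1];print(np.degrees(np.arctan2(d[0],-d[1])))
E
```

```text
[ 0.5846 -0.1924  0.241 ] [  75.2 -127.5]
[ 0.5426 -0.1772  0.3289] [ 30.6 -39.6]
[ 0.5717 -0.1877  0.2695] [ 61.5 -99. ]
[ 0.5534 -0.1811  0.3048] [ 42.1 -63.7]
98.54460951461424 26.912175526974472
28.832926873650326
```

Tip estimated at (0.5846, −0.192, 0.241) with the axis about 28° from vertical, so the target is almost straight below by 64 mm.

Call:
drive_tool:
  plan: "0 0 1 0;0 0 2.2 0;0 0 3.4 0;0 0 4.6 0;0 0 5.6 0;0 0 6.2 0;0.1 0 6.4 0;0.1 0 6.4 0"

```text
time_s: 11.72
tcp_pos: [0.5152, -0.1673, 0.2937]
eef_rot: [180.0, -0.0, -19.9]
contact_force: [0.0, 0.4, -3.3]
gripper_width: 0.0095
```

```bash
python3 - <<'E'
from h import *
a=cap('side','s6');st=r.get_state()
print({k:st[k] for k in('time_s','tcp_pos','eef_rot','gripper_width','contact_force','moment')})
v=np.array([.5853,-.193,.177]);e=np.array([-.4703,.1699,.866]);print((proj(a,[v,v+.095*e,v+.145*e,v-.06*e])-[300,140]+.4)*4)
cv2.imwrite('pics/z7.png',cv2.resize(a['frame'][140:290,300:440],(560,600),interpolation=3)[:,:,::-1])
E
```

```text
{'time_s': 11.775, 'tcp_pos': array([ 0.51521648, -0.16730284,  0.29387751]), 'eef_rot': array([-1.79996765e+02, -3.17898150e-02, -1.98713296e+01]), 'gripper_width': 0.00999299756903503, 'contact_force': array([-0.88123563, -0.60395413, -2.69298669]), 'moment': array([0.01060911, 0.12994159, 0.01932233])}
[[313.77370532 307.40844037]
 [242.24853331 188.92645999]
 [201.72122132 121.79266572]
 [355.61114297 376.71246757]]
```

View pics/z7.png

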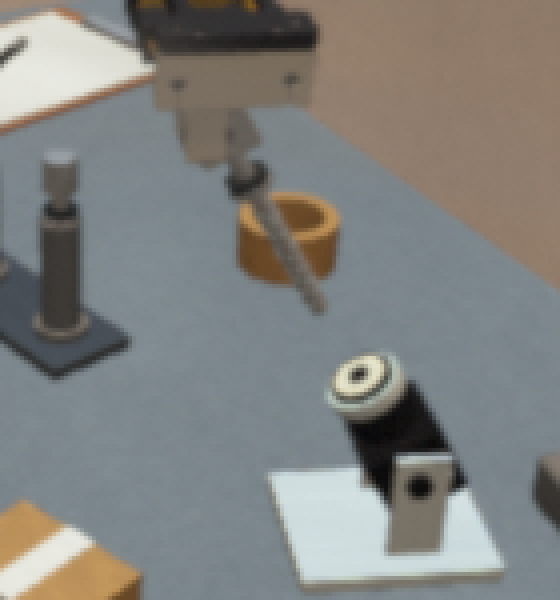

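The tip sits at (318,308) against the predicted (314,307). The flange is at (248,180) against (242,189), and the axis points at the lens pupil (358,374). That is within about 3–4 mm and a few degrees. I'll settle, then hand in.

Call:
drive_tool:
  plan: "0 0 0 0;0 0 0 0;0 0 0 0;0 0 0 0"

```text
time_s: 12.28
tcp_pos: [0.515, -0.1672, 0.2936]
eef_rot: [-180.0, -0.0, -19.9]
contact_force: [0.5, 0.8, -2.7]
gripper_width: 0.0098
```

```bash
python3 - <<'E'
from h import *
st=r.get_state();print(st['time_s'],st['tcp_pos'],st['gripper_width'],abs(st['qd']).max()); print(r.close_job())
E
```

```text
12.275 [ 0.51498749 -0.1672101   0.29359292] 0.00980844956928676 0.144955908126142
the job is handed in; nothing more can be done
None
```

I pulled the plate-head bolt from the left tube and held it up to the left-hand camera. I handed the job in at 12.3 s with the bolt still gripped; no verdict was reported.

- **How the tilt was made:** the tool can only turn about its own axis. I pressed the shank against the outside of the empty tube so the bolt pivoted in the pads, then set the squeeze to 55 N for the carry.
- **Tip position:** in the last side picture the tip was about 1 pixel (3–4 mm) from where the view point should appear. The bolt pointed at the lens.
- **Bolt angle:** my two tilt estimates were 27° and 29°, against the 30° wanted. The earlier estimate at the rack was 31–32°. All are well inside the 0.2 rad (11°) limit.
- **Steadiness:** the arm was still and the fingers were 9.8 mm apart on the 10 mm plate.
- **Not checked:** the arm blocked the top view at the end, so the tip's position across the side view rests on the arm's own reading. I did not re-measure the other bolts, the carton or the tape. They were not seen to move in the pictures, and no forces above about 6 N showed in the readings.

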